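# Kit the parts for one lyre

### The arm

A 6-joint arm with a two-finger parallel gripper is mounted at the origin on the work surface. World frame = base frame: x ahead of the robot, y to its left, z up, the work surface at z = 0. Lengths are in m, angles in degrees, forces in N, time in s.
With the tool pointing down it reaches from about 0.35 to 0.875 m from the base axis. Payload 4.2 kg.
Tool frame: the origin (TCP) lies between the finger pads; the fingertips stand 17 mm ahead of it and the grasp point (between the pads) lies 2 mm behind it; z points along the fingers, y is the line along which they close (so a half turn about z gives the same grasp; the last joint's range is limited). The gripper opens to 87 mm and grips with 3 to 60 N. Pads are 19 mm wide; open, the fingers measure 117 mm over their backs; the gripper's body (75 mm by 190 mm) begins 51 mm behind the grasp point.
Start: joints at [90.39, 22.042, 0.453, 0, -68.411, -14.817], TCP at [0.156, 0.605, 0.24] pointing down, gripper open.
Joint ranges: [-179.83, 179.83], [-69.29, 118.12], [-61.27, 80.66], [-181.25, 117.63], [-171.15, -9.14], [-177.46, 177.46]. Speed limits (degrees/s): [159.86, 159.86, 180, 180, 180, 180].

### API

Orientations are given as a 3x3 rotation matrix whose columns are the frame's x, y, z axes.
In Python, from station import r gives the robot as it stands.
- The arm moves only by the tool servo_tool, never from a script. Its argument "targets" is a list of rows, each a list of 5 numbers: the shift along the world's x, y, z in units of 30 mm (1.0 is 30 mm), then the turn about the world's z in rad, then the finger opening in mm, from 0 to 87. In form: [[x, y, z, turn, gripper], ...]. A call has exactly 5 rows; each row is the pose to reach, as a shift and turn from the pose commanded when the call began; what a row does not reach only later rows make up. A row lasts 1/12 s, in which the tool goes at most 41.7 mm and 7.16 degrees, less where a joint would pass 70% of its speed; a pose out of reach is approached as far as the arm can. A call with a gripper value outside its range is refused whole. The fingers move at their own pace and stop on an object; the grip force is fixed at half the most. Time passes only in rows, so rows that repeat a pose let the fingers close, or fill a call up. It gives the time, the measured TCP pose, the force, the opening and the grip force at its end, in the units of the state.
- r.sense(): the state, without advancing time (a new reading comes with each control period).
- r.capture(name): name is "side" or "top" or "wrist"; returns a dict with "pixels" (384x512x3 uint8, red, green, blue), "fx", "fy", "cx", "cy" (pixels), "dist_coeffs" ([k1, k2, p1, p2, k3] as OpenCV has them; the pictures are not rectified), "world_from_camera" (4x4, takes a point from camera to world coordinates). Camera axes: x right, y down, z forward; pixel columns grow to the right and rows downward; lengths in m; the calibration is good to about 2 mm. A picture is of the moment at which its call begins. There is no depth.
- r.finish_job(): hands the job in; it is judged then, once.
The state is a dict: "time_s": time; "joints": joint angles; "joint_velocities": joint speeds; "effort": joint torques, N m; "tcp_pos": TCP position; "ee_rot": TCP orientation; "wrist_force": force on the tool from outside, world axes, zero at the start; "moment": the same for the moment, N m; "gripper_width": opening from 0.0 (shut) to 1.0 (fully open); "gripper_force": force on a finger pad.
Only numpy, scipy, OpenCV 4.12 (cv2) and the standard library are available. Lean on these libraries where they do the work, as an engineer would, in place of code of your own. Each camera call takes 0.05 s, during which the arm holds its last target. There are 200 camera calls.

### The job

Collect the parts for the next lyre in the wooden tray: lay one of the two long tuning pegs flat in each of its two small cells, and lay the large bridge (right way up) and the white nut side by side on the floor of its one wide cell. The large bridge is held in the drilling fixture: flip the toggle clamp arm up past centre so that it stays back, only then lift the bridge out, and leave the clamp open. The short peg and the small bridge belong to another instrument: leave them where they lie.

Things in the scene. Friction and masses are not known exactly. Their poses are not given: they have to be found in the camera images.
- tray: open wooden tray, fixed, 231 (x) x 147 (y) x 22 mm high; floor, walls and dividers 5 mm thick. Origin: centre of underside, z up. A divider at x=0; on the -x side another at y=0 makes two small cells, each 108 (x) x 66 (y) mm inside, centred at x=-56.5, y=+35.5 and y=-35.5. The +x side is the one wide cell, 108 (x) x 137 (y) mm inside, centred at x=+56.5, y=0.
- fixture: drilling fixture, fixed: aluminium plate 190 (x) x 90 (y) x 12 mm. Origin: centre of underside, z up. The large bridge lies on it along x, centre about x=+25, y=0, its long sides free; end stops 7 mm high, 26 mm wide at x=-26.5 and +76.5. Clamp bracket 32 mm wide, to z=54, at x=-70. Bystanders (bowl, slates, brush; under 55 mm high) stand outside the work, world x over 0.78 m.
- clamp (a joint): toggle clamp arm; hinge axis along fixture y at fixture x=-70, z=44 mm. 0: closed, along +x over the bridge; grows as it swings up and back to -x; stop at 2.0 rad. Handle ends in a black ball, 24 mm diameter, centred at fixture x=+35, y=0, z=84 when closed, x=-150, z=123 at the stop. Turns easily (under 2 N at the ball); past centre, above 1.6 rad, its weight keeps it open; below 1.2 it drops.
- bridge: large bridge of dark wood, held in the fixture at the start: bar 88 (x) by 26 (y) by 12 mm high, with a crest 78 by 16 by 6 mm on top (18 mm high in all) with four brass string marks. Origin: centre of the underside, x along its length, z up. About 60 g.
- peg_a: long tuning peg of dark wood lying flat, 84 mm long (x), 12 mm thick: a square leaf 24 by 24 mm at the -x end (x = -42 to -18 mm), then a round shank 12 mm in diameter to x = +42 mm. Origin: middle of the length, on the shank's axis, 6 mm above what it lies on; z up. About 25 g, balanced near x = -10 mm.
- peg_b: a second long tuning peg, just like peg_a; either may go in either small cell.
- nut: white ceramic nut, a bar 56 (x) by 10 (y) by 12 (z) mm, with dark string marks on top. Origin: its centre, 6 mm above what it lies on. About 20 g.
- short_peg: look-alike, to be left: tuning peg of the same shape but 52 mm long, leaf 18 by 18 mm, 12 mm thick. Origin: middle of the length, on the shank's axis.
- small_bridge: look-alike, to be left: bridge of the same shape but 56 by 20 mm, 14 mm high in all. Lies on the table. Origin: centre of the underside.
Mind the look-alikes: they are no part of the job. Several things look just like the fixture: the one meant starts nearest to the robot's base.

How it is judged:
By the outcome, as a careful person would: the job done as asked, in the order asked, and still so for the second after the job is handed in, with the robot touching nothing.
It also fails if it takes over 122 s, if anything falls off the work surface, if the arm or the gripper's body presses on something with over 40 N, if the wrist force passes 120 N, or if a joint passes its speed limit or range.

## Working session

There is one attempt and no reset: what is moved stays moved. The work goes in short steps, Python scripts to look and compute and a tool call to move; the robot and the scene stay as the last step left them, time stands still between calls to the robot, and variables do not carry over. Pictures are saved under pics/ and viewed, at most 14 in all, crops included, and the job is handed in when it is done.

Besides the shell and the picture viewer there is one more tool, called after "Request:" by a JSON object that holds its "api" and its "payload". servo_tool: Moves the arm, as the interface text tells. Its arguments: {"type":"object","properties":{"targets":{"type":"array","items":{"type":"array","items":{"type":"number"}}}},"required":["targets"]}

```bash
ls; mkdir -p pics; cat > h.py <<'E'
import numpy as np, cv2
from station import r
def grab(n,f):
    c=r.capture(n); cv2.imwrite(f'pics/{f}.png',c['pixels'][:,:,::-1]); np.save(f'pics/{f}.npy',c,allow_pickle=True); return c
def load(f): return np.load(f'pics/{f}.npy',allow_pickle=True).item()
def K(c): return np.array([[c['fx'],0,c['cx']],[0,c['fy'],c['cy']],[0,0,1.]])
def ray(c,uv,z):
    uv=np.array(uv,float).reshape(-1,1,2)
    p=cv2.undistortPoints(uv,K(c),np.array(c['dist_coeffs'],float)).reshape(-1,2)
    T=np.array(c['world_from_camera']); d=np.c_[p,np.ones(len(p))]@T[:3,:3].T; o=T[:3,3]
    return o+d*((z-o[2])/d[:,2])[:,None]
def proj(c,P):
    T=np.linalg.inv(np.array(c['world_from_camera']))
    return cv2.projectPoints(np.array(P,float).reshape(-1,1,3),cv2.Rodrigues(T[:3,:3])[0],T[:3,3],K(c),np.array(c['dist_coeffs'],float))[0].reshape(-1,2)
E
python3 - <<'E'
from h import *
for n in ['top','side']:
    c=grab(n,n+'0'); print(n,np.round(c['world_from_camera'],3).tolist(),c['fx'])
s=r.sense(); print(s)
E
```

```text
pics
top [[-0.028, -0.982, 0.187, 0.376], [-1.0, 0.027, -0.004, -0.111], [-0.002, -0.187, -0.982, 1.007], [0.0, 0.0, 0.0, 1.0]] 350.3646849260316
side [[0.974, -0.16, 0.158, 0.375], [-0.225, -0.71, 0.667, -0.86], [0.005, -0.685, -0.728, 0.859], [0.0, 0.0, 0.0, 1.0]] 408.5389181262933
{'time_s': 0.1, 'joints': array([ 9.03907628e+01,  2.20868039e+01,  3.87185044e-01, -2.58117995e-02,
       -6.84090959e+01, -1.48183737e+01]), 'joint_velocities': array([-0.0182869 , -0.12284556,  0.21798472,  0.03240755,  0.01005433,
        0.11039267]), 'effort': array([-2.40111185e-04, -3.91689706e+01,  1.87936664e+01,  4.23195317e+00,
        1.34642230e-02, -7.80169307e-05]), 'tcp_pos': array([0.15555747, 0.60481682, 0.23856004]), 'ee_rot': array([[ 9.68421805e-01, -2.49317153e-01, -4.05941384e-04],
       [-2.49317470e-01, -9.68419944e-01, -1.90020701e-03],
       [ 8.06324697e-05,  1.94141018e-03, -9.99998112e-01]]), 'wrist_force': array([ 1.07727174, -0.18153739, -0.10573571]), 'moment': array([-0.04861022,  0.00130706,  0.03257221]), 'gripper_force': 0.0, 'gripper_width': 0.9991539612708226}
```

View pics/top0.png

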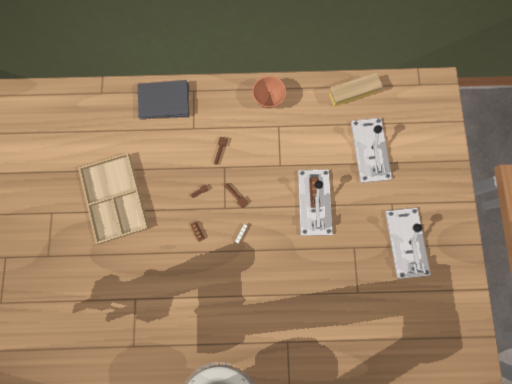

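View pics/side0.png

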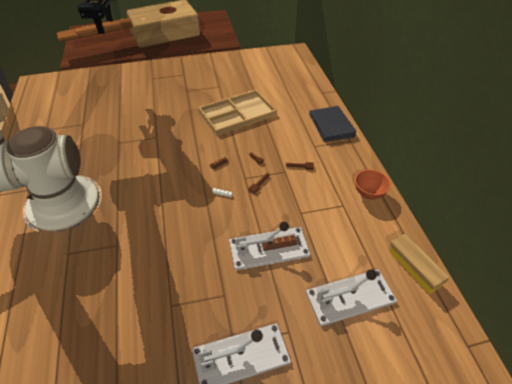

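The top view shows the tray at about (112,198), with its wide cell towards the upper side. The long pegs look to be at (221,150) and (237,194), the short peg at (201,190), the small bridge at (198,231) and the nut at (242,233). The fixture with the bridge is at (315,202), ball at (319,184). The side view agrees.

```bash
cat > m.py <<'E'
from h import *
def blobs(c,mask,z,amin=15,roi=None):
    m=mask.astype(np.uint8)
    if roi: k=np.zeros_like(m); k[roi[1]:roi[3],roi[0]:roi[2]]=1; m=m*k
    out=[]
    for ct in cv2.findContours(m,cv2.RETR_EXTERNAL,cv2.CHAIN_APPROX_NONE)[0]:
        if cv2.contourArea(ct)<amin: continue
        f=np.zeros_like(m); cv2.drawContours(f,[ct],-1,1,-1); ys,xs=np.nonzero(f)
        P=ray(c,np.c_[xs,ys],z)[:,:2]; mu=P.mean(0); w,V=np.linalg.eigh(np.cov((P-mu).T)); a=V[:,1]
        t=(P-mu)@a; s=(P-mu)@V[:,0]
        out.append((np.round([xs.mean(),ys.mean()]),len(xs),mu.round(4),np.degrees(np.arctan2(a[1],a[0])).round(1),np.ptp(t).round(4),np.ptp(s).round(4),(mu+a*(t.max()+t.min())/2).round(4)))
    return out
def masks(c):
    p=c['pixels'].astype(int); R,G,B=p[...,0],p[...,1],p[...,2]
    dark=(R<125)&(R-B>15)&(G<0.62*R)
    white=(p.min(2)>170)&(p.max(2)-p.min(2)<50)
    return dark,white
E
python3 - <<'E'
from m import *
for n,roi in [('top0',(150,125,345,245)),('side0',(200,145,330,255))]:
    c=load(n); d,w=masks(c)
    print(n)
    for b in blobs(c,d,.008,15,roi): print('dark',*b)
    for b in blobs(c,w,.008,15,roi): print('white',*b)
    hsv=cv2.cvtColor(c['pixels'],cv2.COLOR_RGB2HSV)
c=load('top0'); x=c['pixels'][120:250,75:345]; cv2.imwrite('pics/crop.png',cv2.resize(x,None,fx=2.95,fy=2.95,interpolation=cv2.INTER_CUBIC)[:,:,::-1])
E
```

```text
top0
white [241. 233.] 68 [ 0.4471 -0.0694] 152.3 0.0542 0.0091 [ 0.4474 -0.0696]
white [312. 204.] 1244 [ 0.5246 -0.2754] 177.3 0.1885 0.0957 [ 0.5327 -0.2757]
side0
dark [258. 184.] 102 [ 0.5544 -0.0601] -138.0 0.0848 0.021 [ 0.561  -0.0542]
dark [302. 165.] 99 [ 0.7024 -0.0125] 162.8 0.079 0.0267 [ 0.6944 -0.01  ]
dark [218. 163.] 70 [0.458  0.0528] -156.3 0.0537 0.0191 [0.459  0.0533]
dark [257. 158.] 55 [0.5757 0.0471] 118.9 0.0567 0.0196 [0.5738 0.0506]
white [253. 250.] 78 [ 0.4937 -0.2808] 98.7 0.0338 0.0206 [ 0.4938 -0.2817]
white [233. 249.] 44 [ 0.4453 -0.2685] 93.7 0.0361 0.0104 [ 0.4452 -0.2666]
white [294. 242.] 224 [ 0.6005 -0.2823] 87.5 0.0841 0.0703 [ 0.6006 -0.2795]
white [222. 191.] 47 [ 0.4487 -0.0647] 149.1 0.0544 0.0092 [ 0.4493 -0.0651]
```

View pics/crop.png

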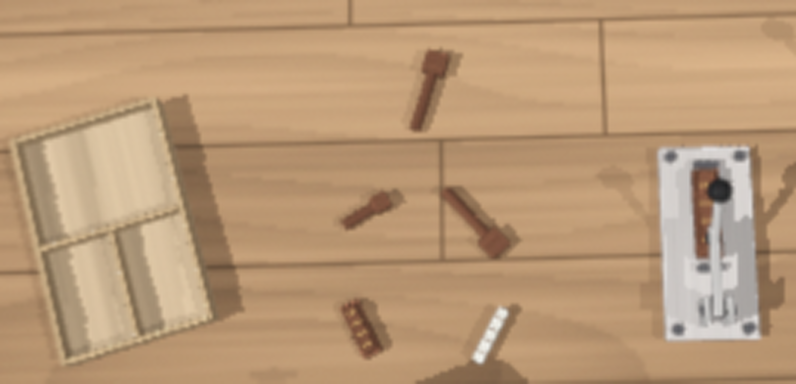

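The crop confirms the layout: tray rim corners at crop (10,140), (157,98), (213,320), (65,362), with the wide cell at the top; fixture plate corners at (658,148), (750,146), (760,338), (667,340). The pegs, the nut and the two look-alikes are clearly separate.

```bash
python3 - <<'E'
from m import *
c=load('top0'); o=lambda q:np.array(q)/2.95+[75,120]-.33
for q,z in [([(10,140),(157,98),(213,320),(65,362)],.022),([(658,148),(750,146),(760,338),(667,340)],.012)]:
    P=ray(c,o(q),z)[:,:2]; print(P.round(4).tolist(),P.mean(0).round(4),[np.linalg.norm(P[i]-P[i-1]).round(3) for i in range(4)])
    d=P[0]+P[1]-P[2]-P[3]; print(np.degrees(np.arctan2(d[1],d[0])))
p=c['pixels'].astype(int); print(p[153,219],p[190,232],p[150,200],p[231,198],p[160,215])
lab=cv2.cvtColor(c['pixels'],cv2.COLOR_RGB2HSV).astype(int)
d=(p[...,0]<150)&(p[...,1]<0.66*p[...,0])
for b in blobs(c,d,.008,15,(150,125,345,245)): print('dark',*b)
s=load('side0'); p=s['pixels'].astype(int); 
for n,cc in (('top',c),('side',s)):
    k=(cc['pixels'].max(2)<70); 
    for b in blobs(cc,k,.084,12,(210,150,340,260)): print(n,*b)
E
```

```text
[[0.6499, 0.3974], [0.6889, 0.2549], [0.4675, 0.1929], [0.4319, 0.3311]] [0.5596 0.2941] [np.float64(0.228), np.float64(0.148), np.float64(0.23), np.float64(0.143)]
16.283168720426307
[[0.6266, -0.24], [0.626, -0.3313], [0.4367, -0.3282], [0.4372, -0.2391]] [ 0.5316 -0.2846] [np.float64(0.189), np.float64(0.091), np.float64(0.189), np.float64(0.089)]
-0.6090068292871066
[108  71  54] [108  72  54] [203 165 126] [135  94  68] [128  88  66]
top [318. 184.] 42 [ 0.5676 -0.2837] 135.8 0.0195 0.0173 [ 0.5675 -0.2837]
side [284. 226.] 53 [ 0.5687 -0.2818] 72.6 0.0243 0.0171 [ 0.5687 -0.2819]
side [220. 163.] 29 [ 0.4541 -0.0309] -152.0 0.0401 0.0084 [ 0.4529 -0.0315]
```

Request:
{"api": "servo_tool", "payload": {"targets": [[0.55,-1.19,0,0.01,87],[1.1,-2.38,0,0.02,87],[1.65,-3.57,0,0.03,87],[2.2,-4.75,0,0.04,87],[2.74,-5.93,0,0.05,87]]}}

```text
time_s: 0.52
tcp_pos: [0.2382, 0.4253, 0.239]
ee_rot: [[0.98, -0.2, -0.0], [-0.2, -0.98, -0.001], [-0.0, 0.001, -1.0]]
wrist_force: [0.9, -0.4, 0.2]
gripper_width: 0.995
gripper_force: 0.0
```

Request:
{"api": "servo_tool", "payload": {"targets": [[0.55,-1.19,0,0.01,87],[1.1,-2.38,0,0.02,87],[1.65,-3.57,0,0.03,87],[2.2,-4.75,0,0.04,87],[2.74,-5.93,0,0.05,87]]}}

```text
time_s: 0.93
tcp_pos: [0.3202, 0.2474, 0.2394]
ee_rot: [[0.989, -0.15, -0.0], [-0.15, -0.989, -0.0], [-0.0, 0.0, -1.0]]
wrist_force: [0.5, -0.5, -0.4]
gripper_width: 1.002
gripper_force: 0.0
```

Request:
{"api": "servo_tool", "payload": {"targets": [[0.55,-1.19,0,0.01,87],[1.1,-2.38,0,0.02,87],[1.65,-3.57,0,0.03,87],[2.2,-4.75,0,0.04,87],[2.74,-5.93,0,0.05,87]]}}

```text
time_s: 1.35
tcp_pos: [0.4023, 0.0696, 0.2396]
ee_rot: [[0.995, -0.101, 0.0], [-0.101, -0.995, 0.0], [0.0, -0.0, -1.0]]
wrist_force: [0.3, 0.5, -0.2]
gripper_width: 1.001
gripper_force: 0.0
```

Request:
{"api": "servo_tool", "payload": {"targets": [[0.55,-1.19,0,0.01,87],[1.1,-2.38,0,0.02,87],[1.65,-3.57,0,0.03,87],[2.2,-4.75,0,0.04,87],[2.74,-5.93,0,0.05,87]]}}

```text
time_s: 1.77
tcp_pos: [0.4847, -0.1084, 0.2393]
ee_rot: [[0.999, -0.052, -0.0], [-0.052, -0.999, 0.0], [-0.0, -0.0, -1.0]]
wrist_force: [0.6, 0.6, 1.0]
gripper_width: 1.001
gripper_force: 0.0
```

Request:
{"api": "servo_tool", "payload": {"targets": [[0.55,-1.19,0,0.01,87],[1.1,-2.38,0,0.02,87],[1.65,-3.57,0,0.03,87],[2.74,-5.93,0,0.041,87],[2.74,-5.93,0,0.041,87]]}}

```text
time_s: 2.18
tcp_pos: [0.567, -0.2866, 0.2388]
ee_rot: [[1.0, -0.011, -0.001], [-0.011, -1.0, 0.0], [-0.001, -0.0, -1.0]]
wrist_force: [0.9, 0.0, 0.1]
gripper_width: 1.001
gripper_force: 0.0
```

```bash
python3 - <<'E'
from m import *
s=r.sense(); print(s['time_s'],s['tcp_pos'],s['ee_rot'].round(3).tolist(),s['joints'].round(1))
c=grab('wrist','w0'); print(np.round(c['world_from_camera'],3).tolist())
c=grab('top','top1'); p=c['pixels'].astype(int); 
c=load('top0'); p=c['pixels'].astype(int)
for th in (150,140):
  d=(p[...,0]<th)&(p[...,0]-p[...,2]>30)&(p[...,1]<0.72*p[...,0])
  for b in blobs(c,d,.008,15,(150,125,345,245)): print('dark',*b)
E
```

```text
2.1833 [ 0.56703492 -0.28659587  0.23875075] [[1.0, -0.011, -0.001], [-0.011, -1.0, 0.0], [-0.001, -0.0, -1.0]] [-12.2  23.1   2.   -0.  -68.9 101.6]
[[-0.011, -0.954, -0.301, 0.65], [-1.0, 0.011, 0.003, -0.288], [0.0, 0.301, -0.954, 0.385], [0.0, 0.0, 0.0, 1.0]]
dark [197. 231.] 119 [0.4556 0.0539] -154.8 0.0526 0.0183 [0.4563 0.0542]
dark [200. 191.] 71 [0.5733 0.0474] 120.7 0.0489 0.0164 [0.5717 0.0501]
dark [237. 196.] 133 [ 0.554 -0.06 ] -138.6 0.0835 0.0211 [ 0.5602 -0.0546]
dark [313. 190.] 115 [ 0.5675 -0.2806] 174.6 0.0836 0.0206 [ 0.5609 -0.28  ]
dark [220. 148.] 127 [ 0.7014 -0.0132] 162.9 0.0828 0.0228 [ 0.6944 -0.0111]
dark [197. 231.] 114 [0.4559 0.0539] -154.6 0.0514 0.0182 [0.4569 0.0543]
dark [200. 191.] 71 [0.5733 0.0474] 120.7 0.0489 0.0164 [0.5717 0.0501]
dark [237. 196.] 132 [ 0.5541 -0.06  ] -138.6 0.0835 0.0211 [ 0.5602 -0.0546]
dark [313. 190.] 112 [ 0.5672 -0.2805] 174.6 0.0836 0.0206 [ 0.5609 -0.2799]
dark [220. 148.] 123 [ 0.7009 -0.0133] 162.7 0.0828 0.0226 [ 0.6944 -0.0112]
```

View pics/w0.png

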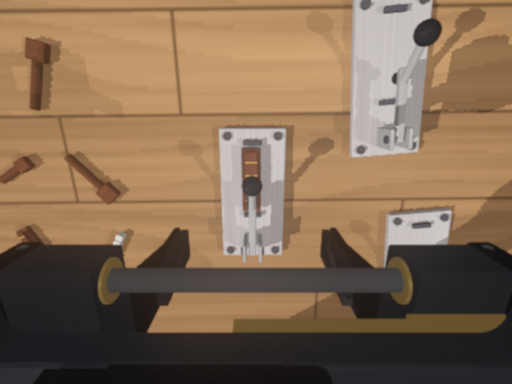

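Wrist view: the fixture is upright in the picture, plate corners about (221,129), (285,128), (283,256), (222,257), black ball at (252,186), and the bridge just above and below it.

```bash
python3 - <<'E'
from m import *
c=load('w0')
P=ray(c,[(221,129),(285,128),(283,256),(222,257)],.012)[:,:2]; print(P.round(4).tolist(),P.mean(0))
k=c['pixels'].max(2)<60
for b in blobs(c,k,.084,12,(230,160,275,215)): print(*b)
p=c['pixels'].astype(int); d=(p[...,0]<150)&(p[...,0]-p[...,2]>30)&(p[...,1]<0.72*p[...,0])
for b in blobs(c,d,.008,15,(0,0,290,225)): print(*b)
E
```

```text
[[0.6283, -0.2425], [0.6286, -0.328], [0.4362, -0.3291], [0.4356, -0.2346]] [ 0.53215196 -0.28356756]
[ 17. 169.] 438 [0.5766 0.0477] 120.7 0.0604 0.0201 [0.5742 0.0518]
[ 95. 181.] 717 [ 0.558  -0.0583] -138.6 0.0858 0.0288 [ 0.5627 -0.0542]
[250. 161.] 369 [ 0.5837 -0.2809] 175.5 0.0409 0.0231 [ 0.581  -0.2807]
[37. 69.] 1098 [ 0.7044 -0.0122] 162.9 0.0848 0.0306 [ 0.6959 -0.0096]
```

Request:
{"api": "servo_tool", "payload": {"targets": [[0,0.07,-1.2,0,60],[0,0.07,-2.4,0,50],[0,0.07,-3.6,0,50],[0,0.07,-4.6,0,50],[0,0.07,-5.23,0,50]]}}

```text
time_s: 2.7
tcp_pos: [0.5641, -0.2808, 0.0786]
ee_rot: [[1.0, -0.011, -0.006], [-0.011, -1.0, 0.002], [-0.006, -0.002, -1.0]]
wrist_force: [-0.5, -0.5, 0.3]
gripper_width: 0.705
gripper_force: 0.0
```

Request:
{"api": "servo_tool", "payload": {"targets": [[0,0,0,0,50],[0,0,0,0,20],[0,0,0,0,20],[0,0,0,0,20],[0,0,0,0,20]]}}

```text
time_s: 3.12
tcp_pos: [0.5677, -0.2823, 0.0847]
ee_rot: [[1.0, -0.011, 0.004], [-0.011, -1.0, -0.001], [0.004, 0.001, -1.0]]
wrist_force: [1.1, 0.5, 0.3]
gripper_width: 0.362
gripper_force: 0.0
```

Request:
{"api": "servo_tool", "payload": {"targets": [[0,0,0,0,20],[0,0,0,0,20],[0,0,0,0,20],[0,0,0,0,20],[0,0,0,0,20]]}}

```text
time_s: 3.53
tcp_pos: [0.5674, -0.2829, 0.0841]
ee_rot: [[1.0, -0.01, 0.002], [-0.01, -1.0, -0.002], [0.002, 0.002, -1.0]]
wrist_force: [-0.5, -3.3, 5.5]
gripper_width: 0.255
gripper_force: 30.0
```

```bash
python3 - <<'E'
import numpy as np
r=np.hypot(105,40);a0=np.arctan2(40,105)
for q in np.arange(0,1.96,.1): print(q.round(2),((r*np.cos(a0+q)-105)/30).round(2),((r*np.sin(a0+q)-40)/30).round(2))
E
```

```text
0.0 0.0 0.0
0.1 -0.15 0.34
0.2 -0.33 0.67
0.3 -0.55 0.97
0.4 -0.8 1.26
0.5 -1.07 1.51
0.6 -1.36 1.74
0.7 -1.68 1.94
0.8 -2.02 2.11
0.9 -2.37 2.24
1.0 -2.73 2.33
1.1 -3.1 2.39
1.2 -3.47 2.41
1.3 -3.85 2.4
1.4 -4.22 2.34
1.5 -4.58 2.25
1.6 -4.93 2.13
1.7 -5.27 1.97
1.8 -5.59 1.77
1.9 -5.89 1.55
```

Request:
{"api": "servo_tool", "payload": {"targets": [[-0.15,0,0.34,0,20],[-0.33,0,0.67,0,20],[-0.55,0,0.97,0,20],[-0.8,0,1.26,0,20],[-1.07,0,1.51,0,20]]}}

```text
time_s: 3.95
tcp_pos: [0.5351, -0.2826, 0.129]
ee_rot: [[1.0, -0.011, 0.003], [-0.011, -1.0, -0.001], [0.003, 0.001, -1.0]]
wrist_force: [1.7, -4.7, 0.1]
gripper_width: 0.253
gripper_force: 30.0
```

Request:
{"api": "servo_tool", "payload": {"targets": [[-0.29,0,0.23,0,20],[-0.61,0,0.43,0,20],[-0.95,0,0.6,0,20],[-1.3,0,0.73,0,20],[-1.66,0,0.82,0,20]]}}

```text
time_s: 4.37
tcp_pos: [0.4843, -0.2821, 0.1537]
ee_rot: [[1.0, -0.011, 0.002], [-0.011, -1.0, -0.0], [0.002, 0.0, -1.0]]
wrist_force: [2.7, -2.3, 4.2]
gripper_width: 0.255
gripper_force: 30.0
```

Request:
{"api": "servo_tool", "payload": {"targets": [[-0.37,0,0.06,0,20],[-0.74,0,0.08,0,20],[-1.12,0,0.07,0,20],[-1.49,0,0.01,0,20],[-1.85,0,-0.08,0,20]]}}

```text
time_s: 4.78
tcp_pos: [0.4273, -0.2815, 0.1508]
ee_rot: [[1.0, -0.011, -0.002], [-0.011, -1.0, 0.001], [-0.002, -0.001, -1.0]]
wrist_force: [-0.6, -0.7, 5.8]
gripper_width: 0.252
gripper_force: 30.1
```

Request:
{"api": "servo_tool", "payload": {"targets": [[-0.35,0,-0.12,0,20],[-0.69,0,-0.28,0,20],[-1.01,0,-0.48,0,20],[-1.31,0,-0.7,0,20],[-1.31,0,-0.7,0,20]]}}

```text
time_s: 5.2
tcp_pos: [0.3852, -0.281, 0.1272]
ee_rot: [[1.0, -0.012, -0.007], [-0.012, -1.0, 0.003], [-0.007, -0.003, -1.0]]
wrist_force: [-2.8, -0.9, 3.5]
gripper_width: 0.254
gripper_force: 30.1
```

Request:
{"api": "servo_tool", "payload": {"targets": [[0,0,0,0,60],[0,0,0,0,60],[0,0,0,0,60],[0,0,0,0,60],[0,0,0.5,0,60]]}}

```text
time_s: 5.62
tcp_pos: [0.3885, -0.2811, 0.1417]
ee_rot: [[1.0, -0.011, -0.006], [-0.011, -1.0, 0.003], [-0.006, -0.003, -1.0]]
wrist_force: [-0.3, 0.5, 0.4]
gripper_width: 0.547
gripper_force: 0.0
```

Request:
{"api": "servo_tool", "payload": {"targets": [[0,0,0.8,0,60],[0,0,1.8,0,60],[0,0,2.6,0,60],[0.6,0,2.8,0,60],[1.7,0,2.8,0,60]]}}

```text
time_s: 6.03
tcp_pos: [0.4409, -0.2823, 0.2316]
ee_rot: [[1.0, -0.012, 0.005], [-0.012, -1.0, -0.001], [0.005, 0.001, -1.0]]
wrist_force: [1.0, -0.9, 0.9]
gripper_width: 0.684
gripper_force: 0.0
```

Request:
{"api": "servo_tool", "payload": {"targets": [[1.2,0,0,0,60],[2.4,0,0,0,60],[3.6,0,0,0,60],[4.0,0,0,0,60],[4.0,0,0,0,60]]}}

```text
time_s: 6.45
tcp_pos: [0.564, -0.2815, 0.2263]
ee_rot: [[1.0, -0.009, -0.001], [-0.009, -1.0, 0.0], [-0.001, -0.0, -1.0]]
wrist_force: [-0.9, -0.4, -1.1]
gripper_width: 0.694
gripper_force: 0.0
```

```bash
python3 - <<'E'
from m import *
s=r.sense(); print(s['time_s'],s['tcp_pos'],s['ee_rot'].round(3).tolist())
c=grab('wrist','w1'); cv2.imwrite('pics/w1c.png',c['pixels'][:,:,::-1])
p=c['pixels'].astype(int); d=(p[...,0]<150)&(p[...,0]-p[...,2]>30)&(p[...,1]<0.72*p[...,0])
for b in blobs(c,d,.024,40): print(*b)
E
```

```text
6.45 [ 0.5640082 -0.2814927  0.2263406] [[1.0, -0.009, -0.001], [-0.009, -1.0, 0.0], [-0.001, -0.0, -1.0]]
[ 24. 236.] 256 [0.4831 0.0444] 78.9 0.034 0.0291 [0.4829 0.0434]
[254. 193.] 419 [ 0.5422 -0.2807] -179.3 0.0479 0.0217 [ 0.5424 -0.2807]
[ 14. 167.] 414 [0.581  0.0305] 121.5 0.0529 0.019 [0.5785 0.0346]
[ 93. 180.] 760 [ 0.562 -0.068] -138.6 0.0817 0.0275 [ 0.5664 -0.0641]
[254. 160.] 349 [ 0.5871 -0.281 ] 177.6 0.0345 0.0217 [ 0.5858 -0.281 ]
[33. 64.] 1183 [ 0.7017 -0.0241] 162.8 0.0808 0.0291 [ 0.6939 -0.0217]
```

View pics/w1.png

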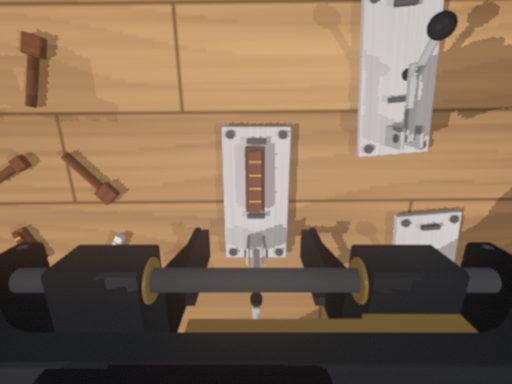

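Clamp stays open (ball at (256,298)); the bridge at (254,180) is free and level, centre about x 0.560, y −0.281.

Request:
{"api": "servo_tool", "payload": {"targets": [[-0.15,0,-1.3,0,60],[-0.15,0,-2.6,0,60],[-0.15,0,-3.9,0,60],[-0.15,0,-5.1,0,60],[-0.15,0,-5.8,0,60]]}}

```text
time_s: 6.92
tcp_pos: [0.5528, -0.2813, 0.0504]
ee_rot: [[1.0, -0.012, -0.006], [-0.012, -1.0, 0.002], [-0.006, -0.002, -1.0]]
wrist_force: [0.1, 0.3, 0.2]
gripper_width: 0.69
gripper_force: 0.0
```

Request:
{"api": "servo_tool", "payload": {"targets": [[0,0,-0.3,0,60],[0,0,-0.5,0,60],[0,0,-0.6,0,60],[0,0,-0.6,0,60],[0,0,-0.6,0,60]]}}

```text
time_s: 7.33
tcp_pos: [0.5575, -0.2824, 0.0379]
ee_rot: [[1.0, -0.011, 0.003], [-0.011, -1.0, -0.001], [0.003, 0.001, -1.0]]
wrist_force: [0.1, -0.3, 0.5]
gripper_width: 0.688
gripper_force: 0.0
```

Request:
{"api": "servo_tool", "payload": {"targets": [[0.05,0.03,-0.1,0,60],[0.05,0.03,-0.2,0,60],[0.05,0.03,-0.2,0,22],[0.05,0.03,-0.2,0,22],[0.05,0.03,-0.2,0,22]]}}

```text
time_s: 7.75
tcp_pos: [0.5581, -0.2812, 0.0303]
ee_rot: [[1.0, -0.011, 0.0], [-0.011, -1.0, -0.0], [0.0, 0.0, -1.0]]
wrist_force: [-0.3, 0.3, -0.2]
gripper_width: 0.541
gripper_force: 0.0
```

Request:
{"api": "servo_tool", "payload": {"targets": [[0,0,0,0,22],[0,0,0,0,22],[0,0,0,0,22],[0,0,0,0,22],[0,0,0,0,22]]}}

```text
time_s: 8.17
tcp_pos: [0.558, -0.2813, 0.0302]
ee_rot: [[1.0, -0.011, 0.0], [-0.011, -1.0, -0.0], [0.0, 0.0, -1.0]]
wrist_force: [0.6, -0.8, -0.8]
gripper_width: 0.29
gripper_force: 30.0
```

Request:
{"api": "servo_tool", "payload": {"targets": [[0,0,0.3,0,22],[0,0,0.9,0,22],[0,0,1.9,0,22],[0,0,3.0,0,22],[0,0,4.2,0,22]]}}

```text
time_s: 8.58
tcp_pos: [0.557, -0.281, 0.157]
ee_rot: [[1.0, -0.011, -0.002], [-0.011, -1.0, 0.001], [-0.002, -0.001, -1.0]]
wrist_force: [0.6, -0.3, -0.9]
gripper_width: 0.291
gripper_force: 30.0
```

Request:
{"api": "servo_tool", "payload": {"targets": [[0,0.4,1.0,0,22],[0.1,1.3,1.5,0.02,22],[0.2,2.5,1.8,0.04,22],[0.3,3.7,1.8,0.07,22],[0.4,4.9,1.8,0.1,22]]}}

```text
time_s: 9.0
tcp_pos: [0.57, -0.133, 0.2119]
ee_rot: [[0.996, 0.09, 0.003], [0.09, -0.996, 0.0], [0.003, -0.0, -1.0]]
wrist_force: [0.1, 0.9, -0.7]
gripper_width: 0.299
gripper_force: 30.0
```

Request:
{"api": "servo_tool", "payload": {"targets": [[0.1,1.2,0,0.02,22],[0.2,2.4,0,0.04,22],[0.3,3.6,0,0.06,22],[0.4,4.8,0,0.08,22],[0.5,6.0,0,0.1,22]]}}

```text
time_s: 9.42
tcp_pos: [0.5846, 0.0475, 0.2109]
ee_rot: [[0.982, 0.189, 0.0], [0.189, -0.982, 0.0], [0.0, -0.0, -1.0]]
wrist_force: [0.5, 0.0, -0.8]
gripper_width: 0.298
gripper_force: 30.0
```

Request:
{"api": "servo_tool", "payload": {"targets": [[0.1,1.2,0,0.02,22],[0.2,2.4,0,0.04,22],[0.3,3.6,0,0.06,22],[0.4,4.8,0,0.08,22],[0.5,5.8,0,0.093,22]]}}

```text
time_s: 9.83
tcp_pos: [0.5996, 0.2222, 0.2107]
ee_rot: [[0.96, 0.28, 0.0], [0.28, -0.96, 0.0], [0.0, -0.0, -1.0]]
wrist_force: [1.5, -0.2, -0.2]
gripper_width: 0.296
gripper_force: 30.0
```

Request:
{"api": "servo_tool", "payload": {"targets": [[0.0,1.2,0,0.0,22],[0.1,2.4,0,0,22],[0.2,3.4,0,0,22],[0.2,3.9,0,0,22],[0.2,3.9,0,0,22]]}}

```text
time_s: 10.25
tcp_pos: [0.6054, 0.3399, 0.2096]
ee_rot: [[0.96, 0.282, -0.0], [0.282, -0.96, 0.0], [-0.0, -0.0, -1.0]]
wrist_force: [-0.5, 0.2, -0.2]
gripper_width: 0.295
gripper_force: 30.0
```

```bash
python3 - <<'E'
from m import *
s=r.sense(); print(s['time_s'],s['tcp_pos'],s['ee_rot'].round(3).tolist(),s['gripper_width'])
c=grab('wrist','w2'); grab('side','s2')
E
```

```text
10.25 [0.60540751 0.33992842 0.20955559] [[0.96, 0.282, -0.0], [0.282, -0.96, 0.0], [-0.0, -0.0, -1.0]] 0.2954159394110106
```

View pics/w2.png

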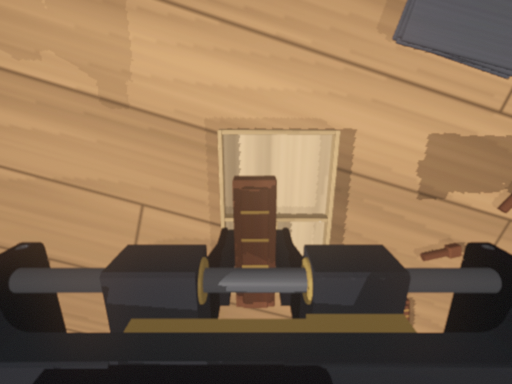

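The bridge is held level and right way up, in line with the tray; far rim corners at (218,131) and (340,131), divider at row 216, bridge front end at row 177–183.

```bash
python3 - <<'E'
from m import *
c=load('w2'); s=r.sense(); R=s['ee_rot'][:2,:2]; 
def loc(uv,z): P=ray(c,uv,z)[:,:2]-s['tcp_pos'][:2]; return (P@R).round(4).tolist()
A=ray(c,[(218,131),(340,131)],.022)[:,:2]; print('rim',A.round(4).tolist(),np.linalg.norm(A[1]-A[0]),np.degrees(np.arctan2(*(A[0]-A[1])))) 
print('rim loc',loc([(218,131),(340,131)],.022),'divider',loc([(222,216),(329,216)],.022))
print('bridge end',loc([(233,179),(276,179)],.203))
m=(A[0]+A[1])/2; t=np.radians(16.2); print('tray centre', m-.1155*np.array([np.cos(t),np.sin(t)]))
E
```

```text
rim [[0.6515, 0.3989], [0.6926, 0.2586]] 0.1461880887166028 -16.342633191042236
rim loc [[0.0615, -0.0469], [0.0619, 0.0993]] divider [[-0.0477, -0.0458], [-0.0473, 0.0954]]
bridge end [[0.0467, -0.0155], [0.0468, 0.0093]]
tray centre [0.56114029 0.2965478 ]
```

Request:
{"api": "servo_tool", "payload": {"targets": [[0,0,-1.2,0,22],[0,0,-2.4,0,22],[0,0,-3.6,0,22],[0,0,-4.6,0,22],[0,0,-5.2,0,22]]}}

```text
time_s: 10.77
tcp_pos: [0.6042, 0.3333, 0.0506]
ee_rot: [[0.961, 0.276, -0.005], [0.276, -0.961, -0.004], [-0.006, 0.002, -1.0]]
wrist_force: [-0.4, 0.0, -1.0]
gripper_width: 0.296
gripper_force: 30.0
```

Request:
{"api": "servo_tool", "payload": {"targets": [[0,0,-0.3,0,22],[0,0,-0.5,0,22],[0,0,-0.6,0,22],[0,0,-0.7,0,22],[0,0,-0.7,0,22]]}}

```text
time_s: 11.18
tcp_pos: [0.6066, 0.3369, 0.0343]
ee_rot: [[0.961, 0.278, 0.001], [0.278, -0.961, 0.001], [0.002, -0.001, -1.0]]
wrist_force: [0.2, 0.0, -0.9]
gripper_width: 0.294
gripper_force: 30.0
```

Request:
{"api": "servo_tool", "payload": {"targets": [[0,0,0,0,22],[0,0,-0.05,0,22],[0,0,-0.1,0,22],[0,0,-0.1,0,22],[0,0,-0.1,0,22]]}}

```text
time_s: 11.6
tcp_pos: [0.6059, 0.3368, 0.0302]
ee_rot: [[0.96, 0.279, 0.0], [0.279, -0.96, 0.0], [0.0, -0.0, -1.0]]
wrist_force: [-0.7, -1.2, -0.9]
gripper_width: 0.294
gripper_force: 30.0
```

Need 0.0235 or so: another −0.21 units, then release and rise.

Request:
{"api": "servo_tool", "payload": {"targets": [[0,0,-0.08,0,22],[0,0,-0.15,0,22],[0,0,-0.2,0,22],[0,0,-0.2,0,22],[0,0,-0.2,0,22]]}}

```text
time_s: 12.02
tcp_pos: [0.6059, 0.3367, 0.0238]
ee_rot: [[0.96, 0.279, -0.0], [0.279, -0.96, -0.0], [-0.0, 0.0, -1.0]]
wrist_force: [0.0, 0.1, -1.1]
gripper_width: 0.292
gripper_force: 30.0
```

Request:
{"api": "servo_tool", "payload": {"targets": [[0,0,0,0,38],[0,0,0,0,38],[0,0,0,0,38],[0,0,0,0,38],[0,0,0,0,38]]}}

```text
time_s: 12.43
tcp_pos: [0.6061, 0.3368, 0.0243]
ee_rot: [[0.96, 0.279, 0.0], [0.279, -0.96, 0.0], [0.0, -0.0, -1.0]]
wrist_force: [-0.6, -0.0, -0.7]
gripper_width: 0.43
gripper_force: 0.0
```

Request:
{"api": "servo_tool", "payload": {"targets": [[0,0,0.3,0,38],[0,0,1.2,0,38],[0,0,2.4,0,38],[0,0,3.6,0,38],[0,0,4.5,0,38]]}}

```text
time_s: 12.85
tcp_pos: [0.6069, 0.3372, 0.1635]
ee_rot: [[0.96, 0.279, 0.004], [0.279, -0.96, 0.002], [0.004, -0.001, -1.0]]
wrist_force: [1.3, -0.2, 1.0]
gripper_width: 0.432
gripper_force: 0.0
```

Request:
{"api": "servo_tool", "payload": {"targets": [[-0.4,-0.8,0.8,-0.06,50],[-0.9,-1.9,1.2,-0.12,60],[-1.3,-3.0,1.2,-0.18,60],[-1.7,-4.1,1.2,-0.24,60],[-2.1,-5.2,1.2,-0.3,60]]}}

```text
time_s: 13.27
tcp_pos: [0.5422, 0.1795, 0.1965]
ee_rot: [[1.0, -0.02, 0.002], [-0.02, -1.0, 0.001], [0.002, -0.001, -1.0]]
wrist_force: [0.4, -0.7, 0.1]
gripper_width: 0.663
gripper_force: 0.0
```

Request:
{"api": "servo_tool", "payload": {"targets": [[-0.4,-1.1,0,-0.06,60],[-0.8,-2.2,0,-0.12,60],[-1.2,-3.3,0,-0.18,60],[-1.6,-4.4,0,-0.24,60],[-2.0,-5.3,0,-0.3,60]]}}

```text
time_s: 13.68
tcp_pos: [0.482, 0.0199, 0.1961]
ee_rot: [[0.949, -0.316, 0.001], [-0.316, -0.949, 0.0], [0.001, -0.001, -1.0]]
wrist_force: [0.9, -0.8, 0.5]
gripper_width: 0.687
gripper_force: 0.0
```

Request:
{"api": "servo_tool", "payload": {"targets": [[-0.4,-1.1,0,-0.06,60],[-0.8,-2.2,0,-0.12,60],[-1.2,-2.9,0,-0.18,60],[-1.2,-3.0,0,-0.2,60],[-1.2,-3.0,0,-0.2,60]]}}

```text
time_s: 14.1
tcp_pos: [0.4467, -0.0693, 0.1961]
ee_rot: [[0.868, -0.497, 0.002], [-0.497, -0.868, 0.0], [0.001, -0.001, -1.0]]
wrist_force: [0.7, -0.3, 0.4]
gripper_width: 0.692
gripper_force: 0.0
```

```bash
cat > look.py <<'E'
from m import *
import sys
f=sys.argv[1]; s=r.sense(); R=s['ee_rot']; print(s['time_s'],s['tcp_pos'].round(4),'tool x ang',np.degrees(np.arctan2(R[1,0],R[0,0])).round(2))
c=grab('wrist',f); p=c['pixels'].astype(int)
d=(p[...,0]<150)&(p[...,0]-p[...,2]>30)&(p[...,1]<0.72*p[...,0]); w=(p.min(2)>170)&(p.max(2)-p.min(2)<50)
z=float(sys.argv[2])
for b in blobs(c,d,z,80): print('dark',*b)
for b in blobs(c,w,z,80): print('white',*b)
E
python3 look.py w3 0.010
```

```text
14.1 [ 0.4467 -0.0693  0.1961] tool x ang -29.8
dark [168. 217.] 547 [0.4614 0.0534] -154.0 0.0551 0.0222 [0.461  0.0531]
dark [117. 137.] 563 [0.5756 0.0476] 120.5 0.0539 0.0207 [0.5737 0.0508]
dark [199. 105.] 989 [ 0.5575 -0.0581] -138.5 0.0858 0.0241 [ 0.5625 -0.0536]
dark [95. 26.] 638 [ 0.6799 -0.0053] 163.4 0.053 0.0129 [ 0.6795 -0.0052]
white [253. 175.] 136 [ 0.4543 -0.0709] 154.5 0.0223 0.0101 [ 0.454  -0.0707]
white [501. 121.] 368 [ 0.3652 -0.3571] -166.8 0.0597 0.0106 [ 0.365  -0.3571]
white [391.  58.] 4614 [ 0.4922 -0.2694] 154.7 0.1143 0.1005 [ 0.4894 -0.2681]
white [347.  11.] 451 [ 0.5585 -0.2454] -175.6 0.0301 0.0209 [ 0.56   -0.2453]
```

View pics/w3.png

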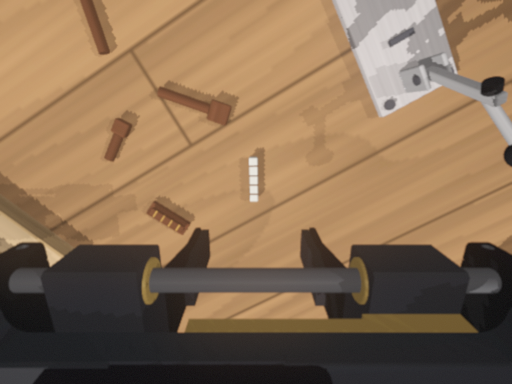

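The nut runs from (253,157) to (254,202), in line with the tool's x axis; the clamp seen upper right is standing open.

```bash
python3 - <<'E'
from m import *
c=load('w3'); P=ray(c,[(253,157),(253.5,202),(253.2,179.5)],.011); print(P.round(4),np.linalg.norm(P[0]-P[1]),np.degrees(np.arctan2(*(P[0]-P[1])[[1,0]])))
E
```

```text
[[ 0.4743 -0.0825  0.011 ]
 [ 0.4237 -0.0541  0.011 ]
 [ 0.4496 -0.0686  0.011 ]] 0.05805726163255147 -29.287920267347882
```

Request:
{"api": "servo_tool", "payload": {"targets": [[0.08,0.03,-1.2,0,40],[0.08,0.03,-2.4,0,40],[0.08,0.03,-3.6,0,40],[0.08,0.03,-4.5,0,40],[0.08,0.03,-5.0,0,40]]}}

```text
time_s: 14.57
tcp_pos: [0.4484, -0.0664, 0.0423]
ee_rot: [[0.87, -0.493, -0.004], [-0.493, -0.87, -0.001], [-0.004, 0.003, -1.0]]
wrist_force: [0.5, -0.3, 0.4]
gripper_width: 0.475
gripper_force: 0.0
```

Request:
{"api": "servo_tool", "payload": {"targets": [[0,0,-0.3,0,40],[0,0,-0.5,0,40],[0,0,-0.6,0,40],[0,0,-0.6,0,40],[0,0,-0.6,0,40]]}}

```text
time_s: 14.98
tcp_pos: [0.4503, -0.067, 0.028]
ee_rot: [[0.869, -0.494, 0.002], [-0.494, -0.869, 0.0], [0.002, -0.001, -1.0]]
wrist_force: [0.2, -0.8, -0.9]
gripper_width: 0.46
gripper_force: 0.0
```

Request:
{"api": "servo_tool", "payload": {"targets": [[0,0,-0.1,0,40],[0,-0.03,-0.2,0,40],[0,-0.03,-0.24,0,40],[0,-0.03,-0.24,0,6],[0,-0.03,-0.24,0,6]]}}

```text
time_s: 15.4
tcp_pos: [0.4494, -0.0683, 0.02]
ee_rot: [[0.869, -0.495, 0.0], [-0.495, -0.869, -0.0], [0.0, -0.0, -1.0]]
wrist_force: [0.3, 0.2, -0.4]
gripper_width: 0.38
gripper_force: 0.0
```

Request:
{"api": "servo_tool", "payload": {"targets": [[0,0,0,0,6],[0,0,0,0,6],[0,0,0,0,6],[0,0,0,0,6],[0,0,0,0,6]]}}

```text
time_s: 15.82
tcp_pos: [0.4494, -0.0682, 0.02]
ee_rot: [[0.869, -0.495, 0.0], [-0.495, -0.869, -0.0], [0.0, -0.0, -1.0]]
wrist_force: [-0.2, 0.3, 0.5]
gripper_width: 0.107
gripper_force: 30.0
```

Request:
{"api": "servo_tool", "payload": {"targets": [[0,0,0.3,0,6],[0,0,0.9,0,6],[0,0,2.0,0,6],[0,0,3.2,0,6],[0.1,0.3,4.2,0.0,6]]}}

```text
time_s: 16.23
tcp_pos: [0.4519, -0.0599, 0.1485]
ee_rot: [[0.868, -0.496, 0.001], [-0.496, -0.868, -0.0], [0.001, -0.0, -1.0]]
wrist_force: [1.0, 0.2, 0.5]
gripper_width: 0.112
gripper_force: 30.0
```

Request:
{"api": "servo_tool", "payload": {"targets": [[0.4,0.9,0.3,0.06,6],[0.9,2.0,0.3,0.14,6],[1.4,3.1,0.3,0.22,6],[1.9,4.2,0.3,0.3,6],[2.4,5.3,0.3,0.38,6]]}}

```text
time_s: 16.65
tcp_pos: [0.5246, 0.1013, 0.156]
ee_rot: [[0.991, -0.133, 0.001], [-0.133, -0.991, 0.001], [0.001, -0.001, -1.0]]
wrist_force: [-0.3, 0.1, -1.0]
gripper_width: 0.113
gripper_force: 30.0
```

Request:
{"api": "servo_tool", "payload": {"targets": [[0.6,1.1,0,0.08,6],[1.2,2.2,0,0.16,6],[1.8,3.3,0,0.24,6],[2.4,4.4,0,0.32,6],[3.0,5.4,0,0.4,6]]}}

```text
time_s: 17.07
tcp_pos: [0.6147, 0.2637, 0.1556]
ee_rot: [[0.965, 0.264, 0.0], [0.264, -0.965, 0.0], [0.0, -0.0, -1.0]]
wrist_force: [1.0, -0.6, 0.5]
gripper_width: 0.108
gripper_force: 30.0
```

Request:
{"api": "servo_tool", "payload": {"targets": [[0.3,0.6,0,0.02,6],[0.3,0.63,0,0.02,6],[0.3,0.63,0,0.02,6],[0.3,0.63,0,0.02,6],[0.3,0.63,0,0.02,6]]}}

```text
time_s: 17.48
tcp_pos: [0.6228, 0.2796, 0.1554]
ee_rot: [[0.961, 0.278, -0.0], [0.278, -0.961, -0.0], [-0.0, 0.0, -1.0]]
wrist_force: [0.9, 0.2, -0.3]
gripper_width: 0.106
gripper_force: 30.0
```

```bash
python3 look.py w4 0.02
```

```text
17.4833 [0.6228 0.2796 0.1554] tool x ang 16.11
dark [500. 213.] 399 [0.6753 0.0117] 169.8 0.0399 0.0179 [0.6773 0.0113]
dark [201. 187.] 1786 [0.6116 0.3366] -163.6 0.0862 0.0254 [0.6098 0.3361]
```

View pics/w4.png

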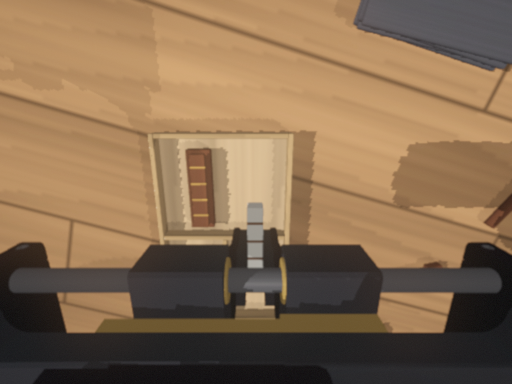

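The bridge lies flat in the wide cell at (201,187); the nut is held over the cell's free right half at (256,235).

Request:
{"api": "servo_tool", "payload": {"targets": [[0,0,-1.1,0,6],[0,0,-2.2,0,6],[0,0,-3.0,0,6],[0,0,-3.6,0,6],[0,0,-3.8,0,6]]}}

```text
time_s: 17.95
tcp_pos: [0.6213, 0.2785, 0.0378]
ee_rot: [[0.961, 0.277, -0.005], [0.277, -0.961, -0.003], [-0.006, 0.002, -1.0]]
wrist_force: [-0.6, 0.2, -0.1]
gripper_width: 0.106
gripper_force: 30.0
```

Request:
{"api": "servo_tool", "payload": {"targets": [[0,0,-0.1,0,6],[0,0,-0.2,0,6],[0,0,-0.3,0,6],[0,0,-0.3,0,6],[0,0,-0.3,0,6]]}}

```text
time_s: 18.37
tcp_pos: [0.6239, 0.281, 0.0331]
ee_rot: [[0.96, 0.279, 0.002], [0.279, -0.96, 0.001], [0.002, -0.001, -1.0]]
wrist_force: [-0.3, 0.3, -0.1]
gripper_width: 0.108
gripper_force: 30.0
```

Request:
{"api": "servo_tool", "payload": {"targets": [[0,0,-0.12,0,6],[0,0,-0.22,0,6],[0,0,-0.26,0,6],[0,0,-0.26,0,6],[0,0,-0.26,0,6]]}}

```text
time_s: 18.78
tcp_pos: [0.6235, 0.2809, 0.0251]
ee_rot: [[0.96, 0.279, 0.001], [0.279, -0.96, 0.0], [0.001, 0.0, -1.0]]
wrist_force: [-1.5, -0.3, 5.0]
gripper_width: 0.113
gripper_force: 30.0
```

Request:
{"api": "servo_tool", "payload": {"targets": [[0,0,0,0,26],[0,0,0,0,26],[0,0,0,0,26],[0,0,0,0,26],[0,0,0,0,26]]}}

```text
time_s: 19.2
tcp_pos: [0.6233, 0.2805, 0.0237]
ee_rot: [[0.96, 0.278, -0.0], [0.278, -0.96, -0.0], [-0.001, 0.0, -1.0]]
wrist_force: [-0.6, -0.3, -1.0]
gripper_width: 0.289
gripper_force: 0.0
```

Request:
{"api": "servo_tool", "payload": {"targets": [[0,0,0.3,0,26],[0,0,1.2,0,26],[0,0,2.4,0,26],[0,0,3.6,0,26],[0,0,4.3,0,26]]}}

```text
time_s: 19.62
tcp_pos: [0.6251, 0.2814, 0.1587]
ee_rot: [[0.96, 0.279, 0.006], [0.279, -0.96, 0.003], [0.007, -0.001, -1.0]]
wrist_force: [0.6, 0.6, 1.3]
gripper_width: 0.296
gripper_force: 0.0
```

Request:
{"api": "servo_tool", "payload": {"targets": [[0.2,-0.8,0.5,-0.06,40],[0.5,-1.9,0.5,-0.12,40],[0.8,-3.0,0.5,-0.18,40],[1.1,-4.1,0.5,-0.24,40],[1.4,-5.2,0.5,-0.3,40]]}}

```text
time_s: 20.03
tcp_pos: [0.6656, 0.1234, 0.1692]
ee_rot: [[1.0, -0.02, 0.001], [-0.02, -1.0, 0.0], [0.001, -0.0, -1.0]]
wrist_force: [1.2, 0.9, 0.5]
gripper_width: 0.455
gripper_force: 0.0
```

Request:
{"api": "servo_tool", "payload": {"targets": [[0.3,-1.1,0,-0.06,40],[0.6,-2.2,0,-0.12,40],[0.9,-3.3,0,-0.18,40],[1.1,-4.2,0,-0.24,40],[1.23,-4.59,0,-0.28,40]]}}

```text
time_s: 20.45
tcp_pos: [0.7026, -0.0168, 0.1687]
ee_rot: [[0.954, -0.299, 0.0], [-0.299, -0.954, -0.0], [0.0, 0.0, -1.0]]
wrist_force: [-0.4, -0.5, 0.5]
gripper_width: 0.457
gripper_force: 0.0
```

Request:
{"api": "servo_tool", "payload": {"targets": [[0,0,0,0,40],[0,0,0,0,40],[0,0,0,0,40],[0,0,0,0,40],[0,0,0,0,40]]}}

```text
time_s: 20.87
tcp_pos: [0.7021, -0.0116, 0.1684]
ee_rot: [[0.957, -0.291, 0.0], [-0.291, -0.957, 0.0], [0.0, -0.0, -1.0]]
wrist_force: [-0.5, 0.7, 0.4]
gripper_width: 0.46
gripper_force: 0.0
```

```bash
python3 look.py w5 0.008; python3 - <<'E'
from m import *
c=grab('top','t5'); p=c['pixels'].astype(int); d=(p[...,0]<150)&(p[...,0]-p[...,2]>30)&(p[...,1]<0.72*p[...,0]); w=(p.min(2)>170)&(p.max(2)-p.min(2)<50)
for b in blobs(c,d,.02,15,(80,150,150,245))+blobs(c,w,.015,15,(80,150,150,245)): print(*b)
E
```

```text
20.8667 [ 0.7021 -0.0116  0.1684] tool x ang -16.94
dark [228. 297.] 107 [0.5651 0.0671] 112.7 0.0239 0.0128 [0.5657 0.0659]
dark [254. 184.] 857 [ 0.7047 -0.0119] 162.4 0.0847 0.022 [ 0.6957 -0.009 ]
dark [377.  14.] 1720 [ 0.8339 -0.1771] 78.6 0.0719 0.0289 [ 0.8331 -0.1814]
white [ 68. 314.] 126 [0.604  0.2858] -171.3 0.0326 0.0121 [0.6063 0.2861]
white [485. 215.] 3031 [ 0.5853 -0.2678] -163.4 0.1158 0.0845 [ 0.5766 -0.2704]
[ 83. 218.] 337 [0.502  0.3773] -176.3 0.1496 0.0227 [0.5027 0.3774]
[ 84. 168.] 347 [0.6503 0.3827] -176.1 0.1088 0.029 [0.6505 0.3827]
```

View pics/w5.png

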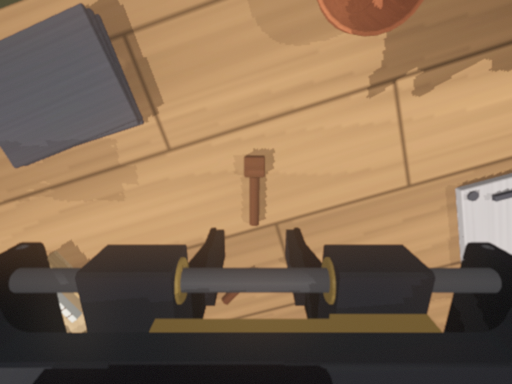

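The peg lies at (254,155)–(254,225), leaf away from the robot, in line with the tool and between the fingers' lines.

Request:
{"api": "servo_tool", "payload": {"targets": [[0.03,0,-1.1,0,40],[0.03,0,-2.2,0,40],[0.03,0,-3.3,0,40],[0.03,0,-4.1,0,40],[0.03,0,-4.4,0,40]]}}

```text
time_s: 21.38
tcp_pos: [0.7002, -0.0128, 0.0313]
ee_rot: [[0.956, -0.293, -0.008], [-0.293, -0.956, -0.001], [-0.008, 0.003, -1.0]]
wrist_force: [0.5, -0.4, -1.0]
gripper_width: 0.462
gripper_force: 0.0
```

Request:
{"api": "servo_tool", "payload": {"targets": [[0,0,-0.2,0,40],[0,0,-0.3,0,40],[0,0,-0.3,0,40],[0,0,-0.3,0,40],[0,0,-0.3,0,40]]}}

```text
time_s: 21.8
tcp_pos: [0.7043, -0.0128, 0.0291]
ee_rot: [[0.956, -0.293, 0.003], [-0.293, -0.956, 0.0], [0.003, -0.001, -1.0]]
wrist_force: [0.4, -0.3, 0.4]
gripper_width: 0.463
gripper_force: 0.0
```

Request:
{"api": "servo_tool", "payload": {"targets": [[0,0.04,-0.12,0,40],[0,0.04,-0.22,0,40],[0,0.04,-0.27,0,40],[0,0.04,-0.27,0,8],[0,0.04,-0.27,0,8]]}}

```text
time_s: 22.22
tcp_pos: [0.7031, -0.0119, 0.0188]
ee_rot: [[0.956, -0.293, -0.0], [-0.293, -0.956, -0.0], [-0.0, 0.0, -1.0]]
wrist_force: [0.2, -0.3, -0.3]
gripper_width: 0.379
gripper_force: 0.0
```

Request:
{"api": "servo_tool", "payload": {"targets": [[0,0,0,0,8],[0,0,0,0,8],[0,0,0,0,8],[0,0,0,0,8],[0,0,0,0,8]]}}

```text
time_s: 22.63
tcp_pos: [0.7032, -0.0118, 0.0191]
ee_rot: [[0.956, -0.293, 0.0], [-0.293, -0.956, -0.0], [0.0, -0.0, -1.0]]
wrist_force: [0.3, -0.4, 1.1]
gripper_width: 0.125
gripper_force: 32.4
```

Request:
{"api": "servo_tool", "payload": {"targets": [[0,0,0.3,0,8],[0,0,0.9,0,8],[0,0,2.0,0,8],[0,0,3.1,0,8],[-0.1,0.2,4.0,0,8]]}}

```text
time_s: 23.05
tcp_pos: [0.7011, -0.0067, 0.1422]
ee_rot: [[0.956, -0.294, 0.003], [-0.294, -0.956, -0.0], [0.003, -0.0, -1.0]]
wrist_force: [0.8, 0.5, 0.1]
gripper_width: 0.125
gripper_force: 32.4
```

Request:
{"api": "servo_tool", "payload": {"targets": [[-0.4,0.6,0.4,0.04,8],[-1.0,1.6,0.4,0.1,8],[-1.6,2.6,0.4,0.16,8],[-2.2,3.6,0.4,0.22,8],[-2.8,4.6,0.4,0.28,8]]}}

```text
time_s: 23.47
tcp_pos: [0.6153, 0.1332, 0.152]
ee_rot: [[1.0, -0.015, 0.001], [-0.015, -1.0, 0.001], [0.001, -0.001, -1.0]]
wrist_force: [-1.2, 1.2, -0.7]
gripper_width: 0.127
gripper_force: 32.4
```

Request:
{"api": "servo_tool", "payload": {"targets": [[-0.6,1.0,0,0.06,8],[-1.2,2.0,0,0.12,8],[-1.8,3.0,0,0.18,8],[-2.4,4.0,0,0.24,8],[-3.0,5.0,0,0.3,8]]}}

```text
time_s: 23.88
tcp_pos: [0.5251, 0.2835, 0.152]
ee_rot: [[0.96, 0.281, 0.001], [0.281, -0.96, 0.001], [0.001, -0.0, -1.0]]
wrist_force: [0.5, 0.4, -0.6]
gripper_width: 0.126
gripper_force: 32.4
```

Request:
{"api": "servo_tool", "payload": {"targets": [[-0.5,0.8,0,0,8],[-0.74,1.1,0,0,8],[-0.74,1.12,0,0,8],[-0.74,1.12,0,0,8],[-0.74,1.12,0,0,8]]}}

```text
time_s: 24.3
tcp_pos: [0.5044, 0.315, 0.1513]
ee_rot: [[0.961, 0.278, 0.0], [0.278, -0.961, -0.0], [0.0, 0.0, -1.0]]
wrist_force: [0.3, -0.1, -0.2]
gripper_width: 0.13
gripper_force: 32.4
```

```bash
python3 look.py w6 0.13
```

```text
24.3 [0.5044 0.315  0.1513] tool x ang 16.12
dark [255. 303.] 346 [0.455  0.3004] -163.8 0.0186 0.0125 [0.4544 0.3002]
dark [445. 262.] 198 [0.5244 0.182 ] 103.7 0.0147 0.0083 [0.5243 0.1821]
dark [254. 224.] 1947 [0.515  0.3179] -162.8 0.0533 0.0262 [0.5102 0.3164]
dark [493. 196.] 506 [0.5772 0.1754] 121.7 0.0255 0.0129 [0.5764 0.1768]
dark [262.  83.] 2409 [0.6    0.3377] -163.2 0.0517 0.0145 [0.5986 0.3373]
white [322.  87.] 737 [0.6081 0.3044] -164.0 0.0331 0.0074 [0.6075 0.3043]
```

View pics/w6.png

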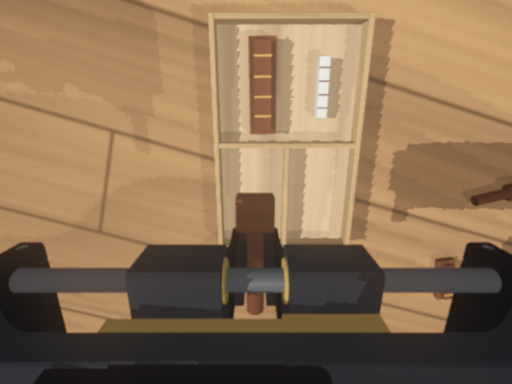

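Bridge at (262,85) and nut at (323,87) lie side by side in the wide cell; the held peg is over the left small cell, whose walls are at columns 220 and 285.

Request:
{"api": "servo_tool", "payload": {"targets": [[0,0,-1.1,0,8],[0,0,-2.2,0,8],[0,0,-3.0,0,8],[0,0,-3.6,0,8],[0,0,-3.8,0,8]]}}

```text
time_s: 24.77
tcp_pos: [0.5032, 0.313, 0.0337]
ee_rot: [[0.961, 0.276, -0.005], [0.276, -0.961, -0.004], [-0.006, 0.003, -1.0]]
wrist_force: [0.3, -0.2, 0.3]
gripper_width: 0.126
gripper_force: 32.4
```

Request:
{"api": "servo_tool", "payload": {"targets": [[0,0,-0.1,0,8],[0,0,-0.2,0,8],[0,0,-0.25,0,8],[0,0,-0.25,0,8],[0,0,-0.25,0,8]]}}

```text
time_s: 25.18
tcp_pos: [0.5045, 0.3162, 0.0306]
ee_rot: [[0.96, 0.278, 0.001], [0.278, -0.96, 0.001], [0.002, -0.001, -1.0]]
wrist_force: [-0.5, -1.1, -1.0]
gripper_width: 0.132
gripper_force: 32.4
```

Request:
{"api": "servo_tool", "payload": {"targets": [[0,0,-0.1,0,8],[0,0,-0.17,0,8],[0,0,-0.19,0,8],[0,0,-0.19,0,8],[0,0,-0.19,0,8]]}}

```text
time_s: 25.6
tcp_pos: [0.5039, 0.3159, 0.024]
ee_rot: [[0.96, 0.279, -0.0], [0.279, -0.96, -0.0], [-0.0, 0.0, -1.0]]
wrist_force: [-0.1, 0.8, 1.5]
gripper_width: 0.128
gripper_force: 32.5
```

Request:
{"api": "servo_tool", "payload": {"targets": [[0,0,0,0,28],[0,0,0,0,28],[0,0,0,0,28],[0,0,0,0,28],[0,0,0,0,28]]}}

```text
time_s: 26.02
tcp_pos: [0.504, 0.3157, 0.0237]
ee_rot: [[0.96, 0.278, -0.0], [0.278, -0.96, -0.0], [-0.0, 0.0, -1.0]]
wrist_force: [0.7, -0.5, -0.4]
gripper_width: 0.313
gripper_force: 0.0
```

Request:
{"api": "servo_tool", "payload": {"targets": [[0,0,0.3,0,28],[0,0,1.2,0,28],[0,0,2.4,0,28],[0,0,3.6,0,28],[0,0,4.6,0,28]]}}

```text
time_s: 26.43
tcp_pos: [0.5044, 0.316, 0.1652]
ee_rot: [[0.96, 0.279, 0.002], [0.279, -0.96, 0.001], [0.003, -0.001, -1.0]]
wrist_force: [0.2, 0.6, -0.0]
gripper_width: 0.32
gripper_force: 0.0
```

Request:
{"api": "servo_tool", "payload": {"targets": [[0.1,-0.7,0.2,0.03,40],[0.3,-1.8,0.2,0.07,40],[0.45,-3.0,0.2,0.11,40],[0.6,-4.2,0.2,0.15,40],[0.75,-5.4,0.2,0.19,40]]}}

```text
time_s: 26.85
tcp_pos: [0.5264, 0.1524, 0.1688]
ee_rot: [[0.889, 0.457, 0.001], [0.457, -0.889, 0.001], [0.001, -0.0, -1.0]]
wrist_force: [0.8, -0.3, 0.6]
gripper_width: 0.452
gripper_force: 0.0
```

Request:
{"api": "servo_tool", "payload": {"targets": [[0.15,-1.2,0,0.05,40],[0.3,-2.4,0,0.1,40],[0.45,-3.6,0,0.15,40],[0.6,-4.8,0,0.2,40],[0.75,-5.9,0,0.25,40]]}}

```text
time_s: 27.27
tcp_pos: [0.5488, -0.0252, 0.1688]
ee_rot: [[0.749, 0.663, 0.001], [0.663, -0.749, 0.0], [0.001, 0.001, -1.0]]
wrist_force: [0.5, -0.7, -0.5]
gripper_width: 0.458
gripper_force: 0.0
```

Request:
{"api": "servo_tool", "payload": {"targets": [[0.2,-0.9,0,0.0,40],[0.23,-1.22,0,0,40],[0.23,-1.22,0,0,40],[0.23,-1.22,0,0,40],[0.23,-1.22,0,0,40]]}}

```text
time_s: 27.68
tcp_pos: [0.5558, -0.059, 0.1681]
ee_rot: [[0.75, 0.662, 0.0], [0.662, -0.75, 0.0], [0.0, 0.0, -1.0]]
wrist_force: [-0.2, 0.7, -0.0]
gripper_width: 0.46
gripper_force: 0.0
```

```bash
python3 look.py w7 0.008
```

```text
27.6833 [ 0.5558 -0.059   0.1681] tool x ang 41.42
dark [127. 181.] 739 [0.4624 0.056 ] -153.8 0.0562 0.022 [0.4611 0.0553]
dark [254. 183.] 921 [ 0.558  -0.0574] -138.5 0.0845 0.024 [ 0.5622 -0.0536]
dark [190. 108.] 657 [0.5755 0.0499] 121.0 0.0534 0.0177 [0.5741 0.0521]
dark [509.  36.] 189 [ 0.8395 -0.147 ] 57.4 0.0356 0.0058 [ 0.8392 -0.1474]
```

View pics/w7.png

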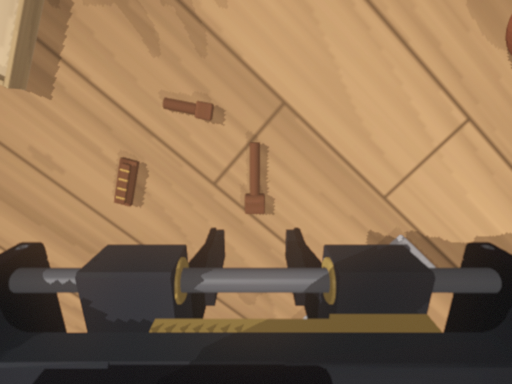

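Peg at (254,143)–(255,213), leaf towards the robot, in line with the tool; the two look-alikes, at (188,107) and (127,181), stay clear of the fingers.

Request:
{"api": "servo_tool", "payload": {"targets": [[0,0,-1.1,0,40],[0,0,-2.2,0,40],[0,0,-3.3,0,40],[0,0,-4.1,0,40],[0,0,-4.4,0,40]]}}

```text
time_s: 28.15
tcp_pos: [0.5533, -0.0588, 0.0324]
ee_rot: [[0.749, 0.662, -0.007], [0.662, -0.749, -0.001], [-0.006, -0.004, -1.0]]
wrist_force: [0.0, -0.3, -0.7]
gripper_width: 0.456
gripper_force: 0.0
```

Request:
{"api": "servo_tool", "payload": {"targets": [[0,0,-0.2,0,40],[0,0,-0.3,0,40],[0,0,-0.3,0,40],[0,0,-0.3,0,40],[0,0,-0.3,0,40]]}}

```text
time_s: 28.57
tcp_pos: [0.5569, -0.0596, 0.0283]
ee_rot: [[0.75, 0.661, 0.003], [0.661, -0.75, 0.0], [0.003, 0.002, -1.0]]
wrist_force: [0.5, -0.5, -0.3]
gripper_width: 0.458
gripper_force: 0.0
```

Request:
{"api": "servo_tool", "payload": {"targets": [[0,0.02,-0.12,0,40],[0,0.02,-0.22,0,40],[0,0.02,-0.26,0,40],[0,0.02,-0.26,0,8],[0,0.02,-0.26,0,8]]}}

```text
time_s: 28.98
tcp_pos: [0.5558, -0.0593, 0.0189]
ee_rot: [[0.75, 0.661, -0.0], [0.661, -0.75, -0.0], [-0.0, -0.0, -1.0]]
wrist_force: [0.4, 1.0, -0.3]
gripper_width: 0.38
gripper_force: 0.0
```

Request:
{"api": "servo_tool", "payload": {"targets": [[0,0,0,0,8],[0,0,0,0,8],[0,0,0,0,8],[0,0,0,0,8],[0,0,0,0,8]]}}

```text
time_s: 29.4
tcp_pos: [0.5559, -0.0592, 0.0191]
ee_rot: [[0.75, 0.661, 0.0], [0.661, -0.75, 0.0], [0.0, 0.0, -1.0]]
wrist_force: [0.1, -0.0, 0.6]
gripper_width: 0.125
gripper_force: 45.6
```

Request:
{"api": "servo_tool", "payload": {"targets": [[0,0,0.3,0,8],[0,0,0.9,0,8],[0,0,2.0,0,8],[0,0,3.1,0,8],[0,0.2,4.0,0,8]]}}

```text
time_s: 29.82
tcp_pos: [0.5562, -0.0538, 0.1419]
ee_rot: [[0.751, 0.661, 0.002], [0.661, -0.751, -0.0], [0.001, 0.001, -1.0]]
wrist_force: [0.7, 0.8, 0.5]
gripper_width: 0.127
gripper_force: 44.3
```

Request:
{"api": "servo_tool", "payload": {"targets": [[-0.1,0.7,0.4,-0.03,8],[-0.3,1.8,0.4,-0.08,8],[-0.5,2.9,0.4,-0.13,8],[-0.7,4.0,0.4,-0.18,8],[-0.8,5.1,0.4,-0.23,8]]}}

```text
time_s: 30.23
tcp_pos: [0.5309, 0.101, 0.1521]
ee_rot: [[0.883, 0.47, 0.001], [0.47, -0.883, 0.001], [0.001, -0.0, -1.0]]
wrist_force: [1.5, 0.3, -1.3]
gripper_width: 0.127
gripper_force: 44.3
```

Request:
{"api": "servo_tool", "payload": {"targets": [[-0.2,1.1,0,-0.05,8],[-0.4,2.2,0,-0.1,8],[-0.6,3.3,0,-0.15,8],[-0.7,4.3,0,-0.2,8],[-0.78,4.78,0,-0.21,8]]}}

```text
time_s: 30.65
tcp_pos: [0.5082, 0.2464, 0.1519]
ee_rot: [[0.96, 0.28, 0.002], [0.28, -0.96, 0.001], [0.002, -0.001, -1.0]]
wrist_force: [0.4, 0.7, -1.3]
gripper_width: 0.127
gripper_force: 44.3
```

Request:
{"api": "servo_tool", "payload": {"targets": [[0,0,0,0,8],[0,0,0,0,8],[0,0,0,0,8],[0,0,0,0,8],[0,0,0,0,8]]}}

```text
time_s: 31.07
tcp_pos: [0.5086, 0.2421, 0.1512]
ee_rot: [[0.961, 0.277, -0.0], [0.277, -0.961, -0.0], [-0.0, 0.0, -1.0]]
wrist_force: [0.0, -0.6, 0.4]
gripper_width: 0.128
gripper_force: 44.3
```

```bash
python3 look.py w8 0.014
```

```text
31.0667 [0.5086 0.2421 0.1512] tool x ang 16.09
dark [388. 256.] 367 [0.4761 0.0696] -156.2 0.029 0.0212 [0.4755 0.0693]
dark [254. 221.] 1469 [0.4748 0.2326] -162.7 0.1155 0.0208 [0.4751 0.2327]
dark [441. 180.] 730 [0.5765 0.0535] 119.7 0.0559 0.0206 [0.5748 0.0565]
dark [187. 173.] 958 [0.5076 0.3162] -163.6 0.0833 0.0237 [0.498  0.3134]
dark [187.  65.] 2737 [0.6108 0.3377] -163.4 0.0875 0.0261 [0.6087 0.3371]
white [249.  96.] 119 [0.6011 0.2741] 108.8 0.0102 0.0096 [0.6011 0.2741]
white [249.  82.] 137 [0.6127 0.2777] 89.9 0.0124 0.0119 [0.6127 0.2776]
white [248.  69.] 152 [0.6241 0.2811] 121.4 0.0125 0.0123 [0.6241 0.2811]
white [249.  55.] 153 [0.6357 0.2843] 127.4 0.0131 0.0125 [0.6358 0.2843]
white [248.  41.] 132 [0.6469 0.2875] 106.9 0.0104 0.0084 [0.6469 0.2875]
```

View pics/w8.png

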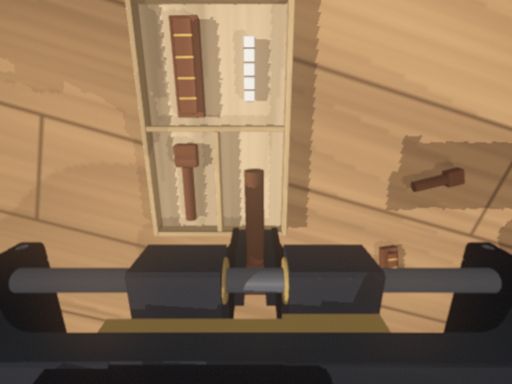

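Peg a lies flat in its cell at (187,180), with the bridge and the nut beyond it; peg b is over the right cell, between columns 222 and 283.

Request:
{"api": "servo_tool", "payload": {"targets": [[0,0.02,-1.1,0,8],[0,0.02,-2.2,0,8],[0,0.02,-3.0,0,8],[0,0.02,-3.6,0,8],[0,0.02,-3.8,0,8]]}}

```text
time_s: 31.53
tcp_pos: [0.507, 0.2418, 0.034]
ee_rot: [[0.961, 0.277, -0.005], [0.277, -0.961, -0.004], [-0.006, 0.002, -1.0]]
wrist_force: [-0.3, 0.2, -0.1]
gripper_width: 0.13
gripper_force: 44.3
```

Request:
{"api": "servo_tool", "payload": {"targets": [[0,0,-0.1,0,8],[0,0,-0.2,0,8],[0,0,-0.25,0,8],[0,0,-0.25,0,8],[0,0,-0.25,0,8]]}}

```text
time_s: 31.95
tcp_pos: [0.509, 0.2442, 0.0306]
ee_rot: [[0.96, 0.279, 0.002], [0.279, -0.96, 0.001], [0.002, -0.001, -1.0]]
wrist_force: [1.1, -0.4, 0.5]
gripper_width: 0.128
gripper_force: 44.3
```

Request:
{"api": "servo_tool", "payload": {"targets": [[0,0,-0.1,0,8],[0,0,-0.17,0,8],[0,0,-0.19,0,8],[0,0,-0.19,0,8],[0,0,-0.19,0,8]]}}

```text
time_s: 32.37
tcp_pos: [0.5085, 0.2438, 0.0241]
ee_rot: [[0.96, 0.279, 0.0], [0.279, -0.96, 0.0], [0.0, 0.0, -1.0]]
wrist_force: [-1.4, -1.1, 2.6]
gripper_width: 0.128
gripper_force: 44.3
```

Release, rise and back off towards −x, for a last look.

Request:
{"api": "servo_tool", "payload": {"targets": [[0,0,0,0,28],[0,0,0,0,28],[0,0,0,0,28],[0,0,0,0,28],[0,0,0,0,28]]}}

```text
time_s: 32.78
tcp_pos: [0.5085, 0.2437, 0.0237]
ee_rot: [[0.96, 0.278, -0.0], [0.278, -0.96, -0.0], [-0.0, 0.0, -1.0]]
wrist_force: [-0.0, 0.8, -0.8]
gripper_width: 0.311
gripper_force: 0.0
```

Request:
{"api": "servo_tool", "payload": {"targets": [[0,0,0.3,0,28],[0,0,1.2,0,28],[0,0,2.4,0,28],[0,0,3.6,0,28],[0,0,4.8,0,28]]}}

```text
time_s: 33.2
tcp_pos: [0.5082, 0.2435, 0.17]
ee_rot: [[0.96, 0.279, 0.0], [0.279, -0.96, -0.0], [-0.0, 0.0, -1.0]]
wrist_force: [0.7, 0.9, -0.7]
gripper_width: 0.325
gripper_force: 0.0
```

Request:
{"api": "servo_tool", "payload": {"targets": [[0,0,1.0,0,28],[-0.5,0,2.0,0,28],[-1.2,0,2.4,0,28],[-1.8,0,2.5,0,28],[-1.8,0,2.5,0,28]]}}

```text
time_s: 33.62
tcp_pos: [0.4525, 0.2436, 0.2456]
ee_rot: [[0.96, 0.28, 0.002], [0.28, -0.96, 0.003], [0.003, -0.002, -1.0]]
wrist_force: [-0.2, 0.1, -0.1]
gripper_width: 0.326
gripper_force: 0.0
```

```bash
python3 look.py w9 0.014; python3 - <<'E'
from h import *
a=load('w9')['pixels']; b=grab('side','s9')['pixels']; x=np.hstack([a[:300],b[60:360]])
cv2.imwrite('pics/last.png',cv2.resize(x,(800,234),interpolation=cv2.INTER_AREA)[:,:,::-1])
E
```

```text
33.6167 [0.4525 0.2436 0.2456] tool x ang 16.24
dark [375. 202.] 448 [0.4613 0.0619] -154.2 0.0551 0.0219 [0.4609 0.0617]
dark [417. 126.] 440 [0.5756 0.052 ] 120.1 0.056 0.0185 [0.5737 0.0553]
dark [266. 135.] 561 [0.508  0.2433] -163.0 0.0816 0.021 [0.5156 0.2457]
dark [214. 119.] 589 [0.5076 0.3163] -163.7 0.0799 0.0223 [0.498  0.3135]
dark [217.  35.] 1447 [0.6055 0.3361] -163.0 0.0787 0.0246 [0.604  0.3356]
```

View pics/last.png

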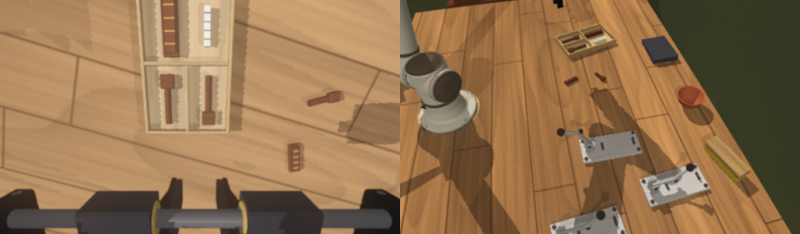

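All four parts lie in their cells (pegs at (168,98) and (208,100), bridge and nut above them), the clamp stands open and the look-alikes are untouched.

```bash
python3 -c "
from station import r
print(r.finish_job())"
```

```text
the job is handed in; nothing more can be done
None
```

The job is handed in: one long peg in each small cell, the large bridge (right way up) and the nut side by side in the wide cell, the clamp left open, and the look-alikes untouched.

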